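# Put the archive's hand seals away in their fitted trays

### The arm

A 6-joint arm with a two-finger parallel gripper is mounted at the origin on the work surface. World frame = base frame: x ahead of the robot, y to its left, z up, the work surface at z = 0. Lengths are in mm, angles in rad, forces in N, time in s.
With the tool pointing down it reaches from about 400 to 825 mm from the base axis. Payload 7 kg.
Tool frame: the origin (TCP) lies at the very end of the fingers, on their centre line; the grasp point (between the pads) lies 19 mm behind it; z points along the fingers, y is the direction in which the jaws open and shut (so a half turn about z gives the same grasp; the last joint's range is limited). The gripper opens to 88 mm and grips with 3 to 60 N. Pads are 19 mm wide; open, the fingers measure 130 mm over their backs; the gripper's body (78 mm by 193 mm) begins 47 mm behind the grasp point.
Start: joints at [1.405, 0.359, 0.012, 0, -1.224, -0.288], TCP at [295.914, 606.655, 203.461] pointing down, gripper open.
Joint ranges: [-3.07, 3.07], [-1.43, 2.12], [-1.02, 1.25], [-3.03, 1.67], [-3.05, -0], [-3.03, 3.03]. Speed limits (rad/s): [2.39, 2.39, 3.01, 3.14, 3.14, 3.14].

### API

Orientations are given as a unit quaternion [x, y, z, w].
In Python, from plant import bot gives the robot as it stands. Calls block until the motion is done:
- bot.move_ptp(position, orientation): joint-space move of the TCP to a pose.
- bot.line_to(position, velocity=150, ori=None): straight line of the TCP; ori=None keeps the orientation; velocity is the mean speed in mm/s.
- bot.move_joints(angles): joint-space move.
- bot.move_gripper(opening, force=None): finger opening in mm; force is the grip in N (None keeps the last); returns when the fingers have stopped.
- bot.pause(seconds).
- bot.solve_ik(position, orientation): joint angles nearest the present ones, or None.
- bot.read_state(): the state.
- bot.camera(name): name is "scene" or "top"; returns the picture (384x512x3 uint8, red, green, blue); there is no depth.
- bot.get_calibration(name): a dict with "fx", "fy", "cx", "cy" (pixels), "view" (4x4, takes a point from world to camera coordinates). Camera axes: x right, y up, looking along -z (the intrinsics and any distortion apply to the point x, -y, -z); pixel columns grow to the right and rows downward; lengths in mm; the calibration is good to about 2 mm. A picture is of the moment at which its call begins. get_calibration takes no time and is no camera call.
A pose or a line that the arm cannot do raises bot.Unreachable and nothing moves.
- bot.close_job(): hands the job in, once; it reports no verdict.
The state is a dict: "t": time; "joint_pos": joint angles; "qvel": joint speeds; "tau": joint torques, N m; "tcp_pos": TCP position; "eef_rot": TCP orientation; "contact_force": force on the tool from outside, world axes, zero at the start; "moment": the same for the moment, N m; "width": finger opening in mm.
Only numpy, scipy, OpenCV 4.12 (cv2) and the standard library are available. Lean on these libraries where they do the work, as an engineer would, in place of code of your own. Each camera call takes 0.05 s, during which the arm holds its last target.

### The job

Four hand seals (a steel die with a tall wooden handle) stand about on the archive desk among their four fitted trays. Put every seal into the tray whose recess matches its die in shape and size, standing upright with the die flat on the floor of the recess, setting each one down gently and not dropping it. Leave the paperweight and the loupe where they are.

Things in the scene. Friction and masses are not known exactly. Their poses are not given: they have to be found in the camera images.
- seal_small: hand seal: small round steel die, 34 mm diameter, 22 mm high, with a slim dark turned-wood handle standing on its centre; 92 mm tall in all. The handle is round, a straight 20 mm diameter from 44 to 88 mm above the underside (grip it there). Loose, stands upright. Origin: centre of its underside; z up along the handle.
- seal_large: hand seal: large round steel die, 52 mm diameter, 22 mm high, with a slim dark turned-wood handle standing on its centre; 92 mm tall in all. The handle is round, a straight 20 mm diameter from 44 to 88 mm above the underside (grip it there). Loose, stands upright. Origin: centre of its underside; z up along the handle.
- seal_square: hand seal: square steel die, 42 x 42 mm, 22 mm high, with a slim dark turned-wood handle standing on its centre; 92 mm tall in all. The handle is round, a straight 20 mm diameter from 44 to 88 mm above the underside (grip it there). Loose, stands upright. Origin: centre of its underside; z up along the handle. x and y along the die's sides.
- seal_oblong: hand seal: oblong steel die, 62 x 28 mm, 22 mm high, with a slim dark turned-wood handle standing on its centre; 92 mm tall in all. The handle is round, a straight 20 mm diameter from 44 to 88 mm above the underside (grip it there). Loose, stands upright. Origin: centre of its underside; z up along the handle. x along the die's long side.
- tray_small: low fixed storage tray, 88 x 88 mm outside, 22 mm high, white foam in a grey card edge, with one small round recess, 50 mm diameter in its middle, 14 mm deep, so its flat dark-grey floor is 8 mm above the tray's underside. Origin: centre of its underside, on the axis of the recess; z up.
- tray_large: low fixed storage tray, 88 x 88 mm outside, 22 mm high, white foam in a grey card edge, with one large round recess, 68 mm diameter in its middle, 14 mm deep, so its flat dark-grey floor is 8 mm above the tray's underside. Origin: centre of its underside, on the axis of the recess; z up.
- tray_square: low fixed storage tray, 88 x 88 mm outside, 22 mm high, white foam in a grey card edge, with one square recess, 58 x 58 mm in its middle, 14 mm deep, so its flat dark-grey floor is 8 mm above the tray's underside. Origin: centre of its underside, on the axis of the recess; z up. x and y along the recess's sides.
- tray_oblong: low fixed storage tray, 98 x 66 mm outside, 22 mm high, white foam in a grey card edge, with one oblong recess, 78 x 44 mm in its middle, 14 mm deep, so its flat dark-grey floor is 8 mm above the tray's underside. Origin: centre of its underside, on the axis of the recess; z up. x along the recess's long side.
- weight: paperweight, not a seal: broad plain brass disc, 72 mm diameter, 20 mm high, with a small wooden ball knob, 46 mm tall in all. Loose. Origin: centre of its underside.
- loupe: eyepiece loupe, not a seal: short black waisted tube, 42 mm diameter, 42 mm tall, no handle. Loose. Origin: centre of its underside.
Mind the look-alikes: they are no part of the job. What is shaped like the seal_square but blue is not meant. What is shaped like the seal_oblong but purple is not meant.

How it is judged:
By the outcome, as a careful person would: the job done as asked, in the order asked, and still so for the second after the job is handed in, with the robot touching nothing.
It also fails if it takes over 102 s, if anything falls off the work surface, if the arm or the gripper's body presses on something with over 40 N, if the wrist force passes 120 N, or if a joint passes its speed limit or range.

## Working session

There is one attempt and no reset: what is moved stays moved. The work goes in short steps, each a Python script; the robot and the scene stay as the last script left them, time stands still between calls to the robot, and variables do not carry over. Pictures are saved under pics/ and viewed, and the job is handed in when it is done.

```bash
ls; mkdir -p pics
python3 - <<'E'
from plant import bot
import cv2,numpy as np
for n in("scene","top"):
    im=bot.camera(n); cv2.imwrite(f"pics/{n}0.png",cv2.resize(im[:,:,::-1],(800,600),interpolation=cv2.INTER_CUBIC)); cv2.imwrite(f"pics/raw_{n}0.png",im[:,:,::-1])
    c=bot.get_calibration(n); print(n,{k:(np.round(v,3).tolist()) for k,v in c.items()})
print(bot.read_state())
E
```

```text
pics
scene {'fx': 468.53, 'fy': 468.53, 'cx': 253.126, 'cy': 187.583, 'view': [[0.877, 0.481, 0.018, -454.761], [-0.281, 0.482, 0.83, 103.219], [0.39, -0.732, 0.558, -1386.933], [0.0, 0.0, 0.0, 1.0]]}
top {'fx': 443.433, 'fy': 443.433, 'cx': 265.459, 'cy': 192.067, 'view': [[-0.0, -1.0, 0.025, -14.48], [0.985, 0.004, 0.174, -522.686], [-0.174, 0.025, 0.984, -895.429], [0.0, 0.0, 0.0, 1.0]]}
{'t': 0.1, 'joint_pos': array([ 1.40508113e+00,  3.59299589e-01,  1.11411716e-02, -2.95640637e-04,
       -1.22410881e+00, -2.88063678e-01]), 'qvel': array([-0.00096907, -0.00145531,  0.00210179, -0.00036018,  0.0011723 ,
        0.00159785]), 'tau': array([-1.90926177e-03, -5.84163237e+01,  2.93749845e+01,  7.01553315e+00,
        1.01293274e-02, -4.93207472e-05]), 'tcp_pos': array([295.74221756, 606.22958136, 202.6248177 ]), 'eef_rot': array([ 9.74359226e-01, -2.24996752e-01, -9.37660492e-05,  7.42570854e-04]), 'contact_force': array([0.81013065, 0.08930153, 0.25232223]), 'moment': array([-0.01389072,  0.00678492, -0.01701675]), 'width': 87.34497178752648}
```

View pics/top0.png

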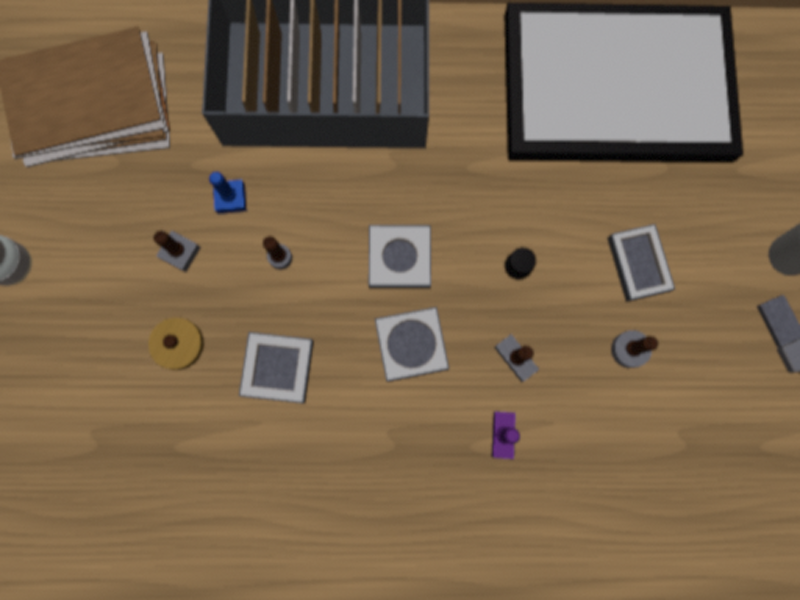

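View pics/scene0.png

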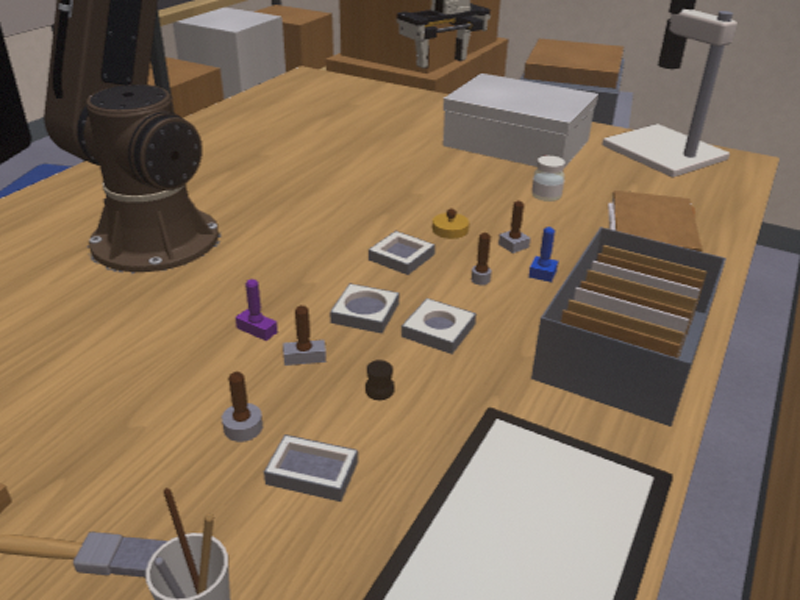

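Candidates in the 800x600 top view:
- Steel seals: square (178,251), small round (278,257), large round (632,349), oblong (517,358).
- Not meant: blue square (229,197), purple oblong (505,436), brass weight (175,343), loupe (520,263), grey brush head (785,335).
- Tray recesses: small round (400,255), large round (411,343), square (276,367), oblong (642,262).

Next I'll check these in a close crop and measure.

```bash
cat > h.py <<'E'
import cv2,numpy as np
from plant import bot
def cal(n):
    c=bot.get_calibration(n); V=np.array(c["view"]); R=V[:3,:3]; return c,R,-R.T@V[:3,3]
def ray(n,px,z):
    c,R,C=cal(n); d=R.T@np.array([(px[0]-c["cx"])/c["fx"],-(px[1]-c["cy"])/c["fy"],-1.0])
    return C+d*(z-C[2])/d[2]
def proj(n,p):
    c,R,C=cal(n); q=R@(np.asarray(p,float)-C); return np.array([c["cx"]+c["fx"]*q[0]/-q[2],c["cy"]-c["fy"]*q[1]/-q[2]])
E
python3 - <<'E'
from h import *
print(cal("top")[2],cal("scene")[2])
im=cv2.imread("pics/raw_top0.png")
tiles=[]
for (x,y) in [(178,251),(278,257),(632,349),(517,358),(642,262),(276,367)]:
    x=int(x*.64);y=int(y*.64); tiles.append(cv2.resize(im[y-30:y+30,x-30:x+30],(260,260),interpolation=cv2.INTER_NEAREST))
cv2.imwrite("pics/crops.png",np.vstack([np.hstack(tiles[:3]),np.hstack(tiles[3:])]))
hsv=cv2.cvtColor(im,cv2.COLOR_BGR2HSV)
for nm,(x,y) in dict(sq=(178,251),sm=(278,257),la=(632,349),ob=(517,358)).items():
    for dx,dy in [(0,0),(-4,0),(4,4),(6,2),(-8,0),(-6,-4)]:
        print(nm,dx,dy,hsv[int(y*.64)+dy,int(x*.64)+dx],end=' ')
    print()
E
```

```text
[359.25695623   9.94707601 972.64553732] [ 969.09103188 -846.97825266  696.08630109]
sq 0 0 [  6 182  21] sq -4 0 [  8 166  23] sq 4 4 [124  19 107] sq 6 2 [120  19 109] sq -8 0 [128  12  85] sq -6 -4 [ 12 191  20] 
sm 0 0 [  8 166  23] sm -4 0 [176  33  54] sm 4 4 [120  16  97] sm 6 2 [120  13  99] sm -8 0 [ 17 108 135] sm -6 -4 [ 13 122  48] 
la 0 0 [  7 167  26] la -4 0 [158  15  70] la 4 4 [168  21  62] la 6 2 [ 6 32 40] la -8 0 [120  16 111] la -6 -4 [116  17 108] 
ob 0 0 [  6 174  22] ob -4 0 [176  29  61] ob 4 4 [138  17  77] ob 6 2 [135  14  73] ob -8 0 [13 41 74] ob -6 -4 [116  17 108]
```

View pics/crops.png

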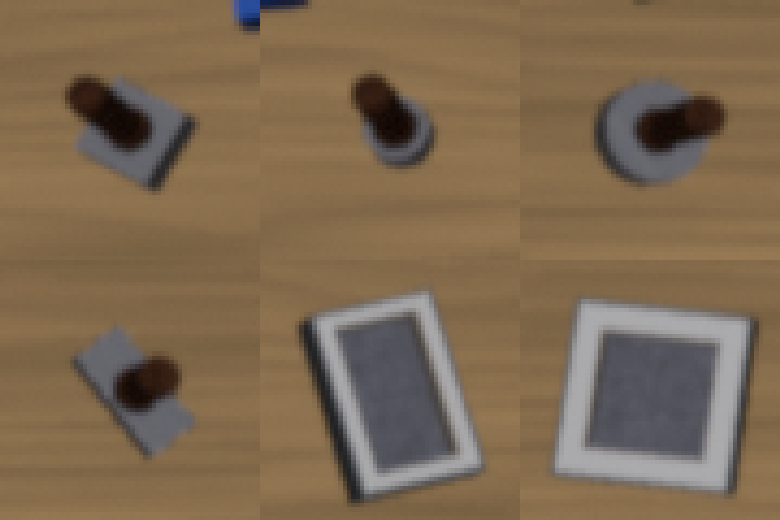

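```bash
cat > meas.py <<'E'
from h import *
def maskcomp(m,x,y,r=14):
    n,l,s,c=cv2.connectedComponentsWithStats(m.astype(np.uint8))
    w=l[max(0,y-r):y+r,max(0,x-r):x+r]; ids=np.bincount(w[w>0])
    return (l==ids.argmax())
def subcontour(mask):
    # 4x upsample for smooth contours
    cs,_=cv2.findContours(mask.astype(np.uint8),cv2.RETR_EXTERNAL,cv2.CHAIN_APPROX_NONE)
    return max(cs,key=cv2.contourArea)
def toworld(cnt,z,n="top"):
    return np.array([ray(n,p,z)[:2] for p in cnt.reshape(-1,2)],np.float32)
def up(im,k=4): return cv2.resize(im,None,fx=k,fy=k,interpolation=cv2.INTER_LINEAR)
def upx(p,k=4): return (np.asarray(p,float)+.5)/k-.5
def rect(pts):
    (c,s,a)=cv2.minAreaRect(pts); b=cv2.boxPoints((c,s,a)); e=b[1]-b[0]; f=b[2]-b[1]
    l=e if np.hypot(*e)>np.hypot(*f) else f
    return np.round(c,1),np.round(sorted(s),1),round(float(np.degrees(np.arctan2(l[1],l[0])))%180,1)
def seal(im,x,y,dietop=22,base=0):
    r=34; x0,y0=x-r,y-r; U=up(im[y0:y+r,x0:x+r]); h=cv2.cvtColor(U,cv2.COLOR_BGR2HSV).astype(int)
    die=maskcomp((h[...,1]<45)&(h[...,2]>84),r*4,r*4,60); han=maskcomp((h[...,2]<56)&((h[...,1]>90)),r*4,r*4,60)
    ys,xs=np.nonzero(die); P=toworld(upx(np.c_[xs,ys])+[x0,y0],dietop)
    ys,xs=np.nonzero(han); H=toworld(upx(np.c_[xs,ys])+[x0,y0],base+90)
    C=cal("top")[2][:2]; m=H.mean(0); u=(m-C)/np.linalg.norm(m-C); d=(H-C)@u; e=d.max()
    v=np.array([-u[1],u[0]]); lat=(H-C)@v; sel=d>e-16
    top=C+u*(e-10)+v*(lat[sel].min()+lat[sel].max())/2
    return P,top
E
python3 - <<'E'
from meas import *
im=cv2.imread("pics/raw_top0.png")
for nm,(x,y) in dict(sq=(178,251),sm=(278,257),la=(632,349),ob=(517,358)).items():
    P,top=seal(im,int(x*.64),int(y*.64))
    hull=cv2.convexHull(P)
    print(nm,"rect",rect(hull),"circ",np.round(cv2.minEnclosingCircle(P)[0],1),round(cv2.minEnclosingCircle(P)[1],1),"handle top",top.round(1))
for nm,(x,y) in dict(Tsm=(400,255),Tla=(411,343),Tsq=(276,367),Tob=(642,262)).items():
    x=int(x*.64);y=int(y*.64);r=38;U=up(im[y-r:y+r,x-r:x+r]);h=cv2.cvtColor(U,cv2.COLOR_BGR2HSV).astype(int)
    w=maskcomp((h[...,1]<45)&(h[...,2]>125),r*4,r*4,150)
    cs,hi=cv2.findContours(w.astype(np.uint8),cv2.RETR_CCOMP,cv2.CHAIN_APPROX_NONE)
    o=max([c for c,q in zip(cs,hi[0]) if q[3]<0],key=cv2.contourArea); i=max([c for c,q in zip(cs,hi[0]) if q[3]>=0],key=cv2.contourArea)
    f=lambda c:toworld(upx(c.reshape(-1,2))+[x-r,y-r],22)
    I=f(i); print(nm,"outer",rect(f(o)),"inner",rect(I),"circ",np.round(cv2.minEnclosingCircle(I)[0],1),round(cv2.minEnclosingCircle(I)[1],1))
E
```

```text
Traceback (most recent call last):
  File "meas.py", line 21, in seal
    ys,xs=np.nonzero(die); P=toworld(upx(np.c_[xs,ys])+[x0,y0],dietop)
                             ~~~~~~~^^^^^^^^^^^^^^^^^^^^^^^^^^^^^^^^^^
  File "meas.py", line 11, in toworld
    return np.array([ray(n,p,z)[:2] for p in cnt.reshape(-1,2)],np.float32)
                     ~~~^^^^^^^
  File "h.py", line 6, in ray
    c,R,C=cal(n); d=R.T@np.array([(px[0]-c["cx"])/c["fx"],-(px[1]-c["cy"])/c["fy"],-1.0])
          ~~~^^^
  File "h.py", line 4, in cal
    c=bot.get_calibration(n); V=np.array(c["view"]); R=V[:3,:3]; return c,R,-R.T@V[:3,3]
ValueError: time passes only in moves, steps and waits
```

```bash
sed -i 's/^def cal/import functools\n@functools.cache\ndef cal/' h.py
cat > m1.py <<'E'
from meas import *
im=cv2.imread("pics/raw_top0.png")
for nm,(x,y) in dict(sq=(178,251),sm=(278,257),la=(632,349),ob=(517,358)).items():
    P,top=seal(im,int(x*.64),int(y*.64))
    hull=cv2.convexHull(P)
    print(nm,"rect",rect(hull),"circ",np.round(cv2.minEnclosingCircle(P)[0],1),round(cv2.minEnclosingCircle(P)[1],1),"handle top",top.round(1))
for nm,(x,y) in dict(Tsm=(400,255),Tla=(411,343),Tsq=(276,367),Tob=(642,262)).items():
    x=int(x*.64);y=int(y*.64);r=38;U=up(im[y-r:y+r,x-r:x+r]);h=cv2.cvtColor(U,cv2.COLOR_BGR2HSV).astype(int)
    w=maskcomp((h[...,1]<45)&(h[...,2]>125),r*4,r*4,150)
    cs,hi=cv2.findContours(w.astype(np.uint8),cv2.RETR_CCOMP,cv2.CHAIN_APPROX_NONE)
    o=max([c for c,q in zip(cs,hi[0]) if q[3]<0],key=cv2.contourArea); i=max([c for c,q in zip(cs,hi[0]) if q[3]>=0],key=cv2.contourArea)
    f=lambda c:toworld(upx(c.reshape(-1,2))+[x-r,y-r],22)
    I=f(i); print(nm,"outer",rect(f(o)),"inner",rect(I),"circ",np.round(cv2.minEnclosingCircle(I)[0],1),round(cv2.minEnclosingCircle(I)[1],1))
E
python3 m1.py
```

```text
sq rect (array([597.4, 320.2]), array([41.8, 41.9]), 152.4) circ [596.8 320.1] 28.6 handle top [595.  316.9]
sm rect (array([588.8, 176.7]), array([25.9, 31.9]), 123.4) circ [589.6 177.3] 16.6 handle top [587.6 175.9]
la rect (array([ 460.3, -315.1]), array([46.4, 50.4]), 18.2) circ [ 460.6 -315.6] 26.3 handle top [ 459.2 -312.1]
ob rect (array([ 461.8, -143.7]), array([26.8, 27.9]), 127.8) circ [ 461.5 -143.3] 17.9 handle top [ 445.6 -150.1]
Tsm outer (array([593. ,   8.1]), array([85.9, 87.2]), 90.3) inner (array([592.2,   8.3]), array([49.6, 49.8]), 0.3) circ [592.4   8.2] 25.3
Tla outer (array([467.5,  -8.6]), array([86.2, 87.3]), 101.1) inner (array([467.1,  -8.7]), array([67. , 67.7]), 63.6) circ [467.2  -8.7] 34.2
Tsq outer (array([434.2, 177.5]), array([85.9, 87.8]), 173.8) inner (array([434.3, 177. ]), array([58.9, 59.6]), 83.8) circ [434.2 177.1] 40.0
Tob outer (array([ 586.1, -337.8]), array([63.9, 96.2]), 13.5) inner (array([ 585.4, -337.1]), array([45. , 78.9]), 13.4) circ [ 585.3 -337.3] 43.7
```

Run:
```python
from meas import *
im=cv2.imread("pics/raw_top0.png")
x,y=int(517*.64),int(358*.64); r=22
U=up(im[y-r:y+r,x-r:x+r]);h=cv2.cvtColor(U,cv2.COLOR_BGR2HSV).astype(int)
m=((h[...,1]<45)&(h[...,2]>84)).astype(np.uint8)
n,l,s,c=cv2.connectedComponentsWithStats(m); print(s[:,4])
m=np.isin(l,[k for k in range(1,n) if s[k,4]>300]); ys,xs=np.nonzero(m)
print(rect(cv2.convexHull(toworld(upx(np.c_[xs,ys])+[x-r,y-r],22))))
sc=cv2.imread("pics/raw_scene0.png"); S=up(sc,2)
import sys
ob=rect(cv2.convexHull(toworld(upx(np.c_[xs,ys])+[x-r,y-r],22)))[0]
for p in [(597.4,320.2),(589.2,177),(460.5,-315.4),ob]:
    for z,rad in((92,10),(44,10),(22,0),(0,0)):
        pts=np.array([proj("scene",(p[0]+rad*np.cos(t),p[1]+rad*np.sin(t),z)) for t in np.linspace(0,6.28,30)])
        cv2.polylines(S,[((pts+.5)*2).astype(np.int32)],True,(0,255,0),1)
for p,rr in [((592.4,8.2),25),((467.2,-8.7),34)]:
    pts=np.array([proj("scene",(p[0]+rr*np.cos(t),p[1]+rr*np.sin(t),22)) for t in np.linspace(0,6.28,40)])
    cv2.polylines(S,[((pts+.5)*2).astype(np.int32)],True,(0,0,255),1)
cv2.imwrite("pics/chk.png",S[230:660,250:850])
```

```text
[27215  1923  1838]
(array([ 447.7, -154.2]), array([28.3, 61.6]), 37.0)
```

View pics/chk.png

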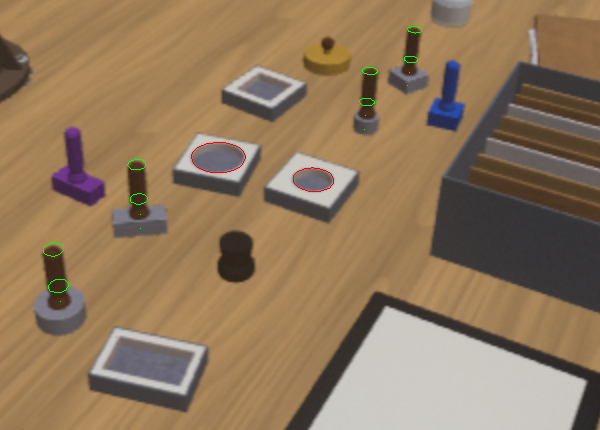

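```bash
cat >> h.py <<'E'
def q(psi): p=np.radians(psi)/2; return [float(np.cos(p)),float(np.sin(p)),0.,0.]
ZG=49
JOBS=dict(sq=((597.3,320.0),(434.3,177.2),21.4),sm=((589.0,176.8),(592.4,8.2),0),
 la=((460.4,-315.2),(467.2,-8.7),0),ob=((447.6,-154.1),(585.6,-337.3),-23.6))
E
python3 - <<'E'
from h import *
for k,(a,b,d) in JOBS.items():
    for psi in range(-180,180,30):
        r=[]
        for p,s in((a,psi),(b,psi+d)):
            j=bot.solve_ik([*p,ZG],q(s)); r.append(None if j is None else np.round(j,2).tolist())
        if all(r): print(k,psi,r)
E
```

```text
sq -180 [[0.78, 0.49, -0.16, 0.0, -0.92, -2.35], [0.81, 0.19, -0.63, 0.0, -0.75, -2.01]]
sq -150 [[0.78, 0.49, -0.16, 0.0, -0.92, -1.83], [0.81, 0.19, -0.63, 0.0, -0.75, -1.48]]
sq -120 [[0.78, 0.49, -0.16, 0.0, -0.92, -1.3], [0.81, 0.19, -0.63, 0.0, -0.75, -0.96]]
sq -90 [[0.78, 0.49, -0.16, 0.0, -0.92, -0.78], [0.81, 0.19, -0.63, 0.0, -0.75, -0.44]]
sq -60 [[0.78, 0.49, -0.16, 0.0, -0.92, -0.26], [0.81, 0.19, -0.63, 0.0, -0.75, 0.09]]
sq -30 [[0.78, 0.49, -0.16, 0.0, -0.92, 0.27], [0.81, 0.19, -0.63, 0.0, -0.75, 0.61]]
sq 0 [[0.78, 0.49, -0.16, 0.0, -0.92, 0.79], [0.81, 0.19, -0.63, 0.0, -0.75, 1.14]]
sq 30 [[0.78, 0.49, -0.16, 0.0, -0.92, 1.32], [0.81, 0.19, -0.63, 0.0, -0.75, 1.66]]
sq 60 [[0.78, 0.49, -0.16, 0.0, -0.92, 1.84], [0.81, 0.19, -0.63, 0.0, -0.75, 2.18]]
sq 90 [[0.78, 0.49, -0.16, 0.0, -0.92, 2.36], [0.81, 0.19, -0.63, 0.0, -0.75, 2.71]]
sq 150 [[0.78, 0.49, -0.16, 0.0, -0.92, -2.87], [0.81, 0.19, -0.63, -0.0, -0.75, -2.53]]
sm -180 [[0.61, 0.4, -0.31, 0.0, -0.86, -2.18], [0.34, 0.37, -0.37, 0.0, -0.84, -1.91]]
sm -150 [[0.61, 0.4, -0.31, 0.0, -0.86, -1.66], [0.34, 0.
[... 2100 characters left out ...]
7]]
ob -90 [[0.09, 0.19, -0.63, 0.0, -0.75, -0.09], [-0.23, 0.48, -0.17, 0.0, -0.92, -0.18]]
ob -60 [[0.09, 0.19, -0.63, 0.0, -0.75, 0.44], [-0.23, 0.48, -0.17, 0.0, -0.92, 0.35]]
ob -30 [[0.09, 0.19, -0.63, 0.0, -0.75, 0.96], [-0.23, 0.48, -0.17, 0.0, -0.92, 0.87]]
ob 0 [[0.09, 0.19, -0.63, 0.0, -0.75, 1.49], [-0.23, 0.48, -0.17, 0.0, -0.92, 1.39]]
ob 30 [[0.09, 0.19, -0.63, 0.0, -0.75, 2.01], [-0.23, 0.48, -0.17, 0.0, -0.92, 1.92]]
ob 60 [[0.09, 0.19, -0.63, 0.0, -0.75, 2.53], [-0.23, 0.48, -0.17, 0.0, -0.92, 2.44]]
ob 120 [[0.09, 0.19, -0.63, 0.0, -0.75, -2.7], [-0.23, 0.48, -0.17, 0.0, -0.92, -2.8]]
ob 150 [[0.09, 0.19, -0.63, -0.0, -0.75, -2.18], [-0.23, 0.48, -0.17, 0.0, -0.92, -2.27]]
```

```bash
cat >> h.py <<'E'
ZT=172
def st(msg=""):
    s=bot.read_state(); print(msg,"t",round(s["t"],2),"tcp",np.round(s["tcp_pos"],1),"F",np.round(s["contact_force"],1),"w",round(s["width"],1)); return s
def pick(k,psi,force=30):
    a,b,d=JOBS[k]
    bot.move_ptp([*a,ZT],q(psi)); bot.move_gripper(60)
    bot.line_to([*a,ZG],150); st("at grasp")
    bot.move_gripper(8,force); st("closed")
    bot.line_to([*a,ZG+12],40); bot.pause(.2); st("lifted")
    bot.line_to([*a,ZT],150)
def place(k,psi):
    a,b,d=JOBS[k]
    bot.line_to([*b,ZT],200,q(psi+d)); 
    bot.line_to([*b,ZG+8+25],150); 
    bot.line_to([*b,ZG+8+5],40); bot.pause(.2)
    s=st("above"); f0=s["contact_force"][2]
    z=ZG+13
    while z>ZG+8-4:
        z-=.5; bot.line_to([*b,z],20)
        f=bot.read_state()["contact_force"][2]
        if f-f0>2.0: break
    st("touch cmd z-floor %.1f f0 %.1f"%(z-ZG-8,f0))
def release(k):
    b=JOBS[k][1]
    bot.move_gripper(50); bot.line_to([*b,ZT],150); st("released")
def snap(n):
    t=bot.camera("top"); s=bot.camera("scene")
    cv2.imwrite(f"pics/raw_top{n}.png",t[:,:,::-1]); cv2.imwrite(f"pics/raw_scene{n}.png",s[:,:,::-1])
    cv2.imwrite(f"pics/both{n}.png",np.hstack([cv2.resize(t[90:290,80:500,::-1],(400,190)),cv2.resize(s[100:340,120:400,::-1],(400,343))[:190]]) if 0 else cv2.resize(s[:,:,::-1],(800,600)))
E
python3 - <<'E'
from h import *
st("start"); pick("sq",-30); snap(1)
E
```

```text
start t 0.1 tcp [295.7 606.2 202.6] F [0.8 0.1 0.3] w 87.3
at grasp t 3.31 tcp [598.  320.4  50. ] F [ 0.9 -0.2  1. ] w 60.3
closed t 4.05 tcp [597.5 320.2  49.1] F [0.4 1.2 0.1] w 19.1
lifted t 4.7 tcp [597.1 319.9  60.7] F [-0.7 -0.5 -3.4] w 18.9
```

View pics/both1.png

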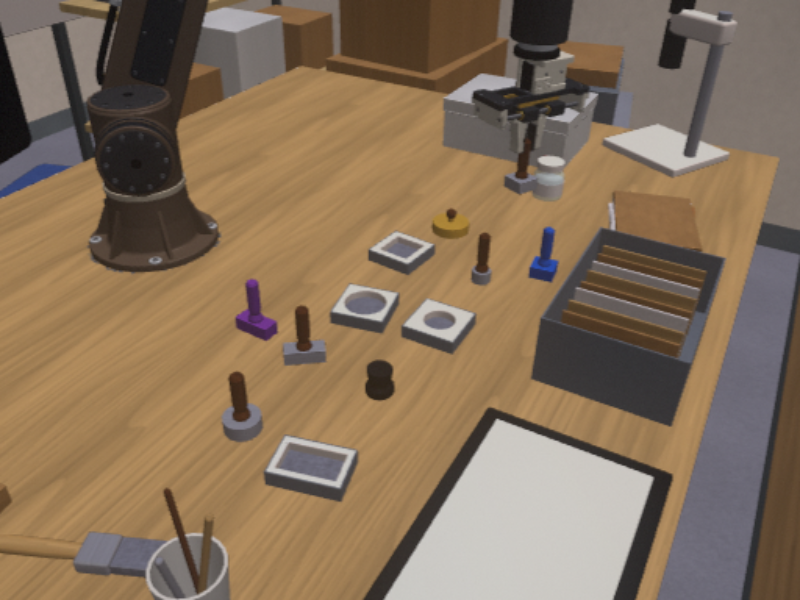

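The scene view shows the square seal held upright at about (520,165) with nothing else disturbed. Now I'll place it.

Run:
```python
from h import *
place("sq",-30); snap(2)
im=cv2.imread("pics/raw_scene2.png"); cv2.imwrite("pics/c2.png",cv2.resize(im[90:200,190:340],(750,550),interpolation=cv2.INTER_CUBIC))
```

```text
above t 8.53 tcp [434.4 177.3  62.2] F [ 0.9 -1.  -2.9] w 18.8
touch cmd z-floor -0.5 f0 -2.9 t 11.28 tcp [434.6 177.5  56.9] F [-1.9  0.6  3.4] w 19.0
```

View pics/c2.png

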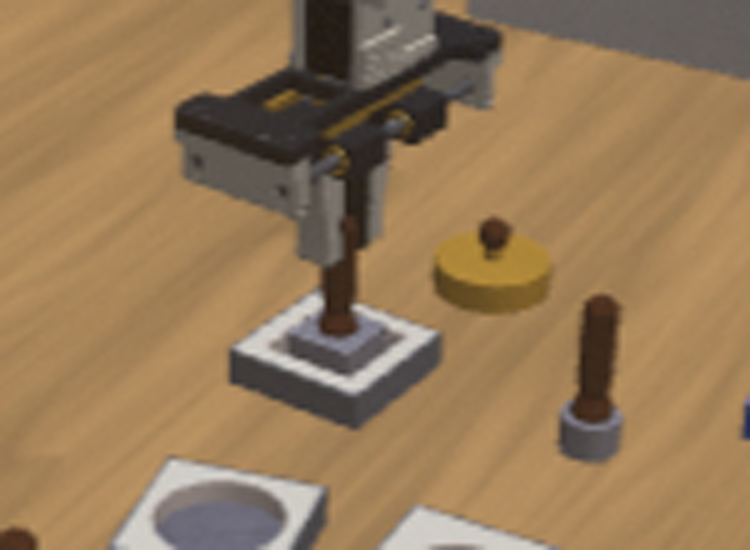

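The square seal is in its recess at (340,335) in the crop, die aligned, and contact came at the expected height. I'll release it and do the small seal.

Run:
```python
from h import *
release("sq"); pick("sm",0); place("sm",0); snap(3)
im=cv2.imread("pics/raw_scene3.png"); cv2.imwrite("pics/c3.png",cv2.resize(im[110:250,180:370],(760,560),interpolation=cv2.INTER_CUBIC))
```

```text
released t 13.03 tcp [433.7 176.9 171.1] F [-0.2  0.6 -0.3] w 50.1
at grasp t 15.13 tcp [589.6 177.1  49.8] F [-0.3  0.8  0.9] w 60.0
closed t 15.88 tcp [589.1 176.8  49. ] F [-0.4  0.   0.7] w 18.9
lifted t 16.52 tcp [588.8 176.7  60.8] F [-0.3 -0.5 -1.3] w 19.0
above t 20.01 tcp [592.6   8.2  62.2] F [-0.3 -0.3 -1.7] w 18.9
touch cmd z-floor -0.5 f0 -1.7 t 22.76 tcp [592.8   8.3  57. ] F [-0.4 -0.1  4.1] w 18.6
```

View pics/c3.png

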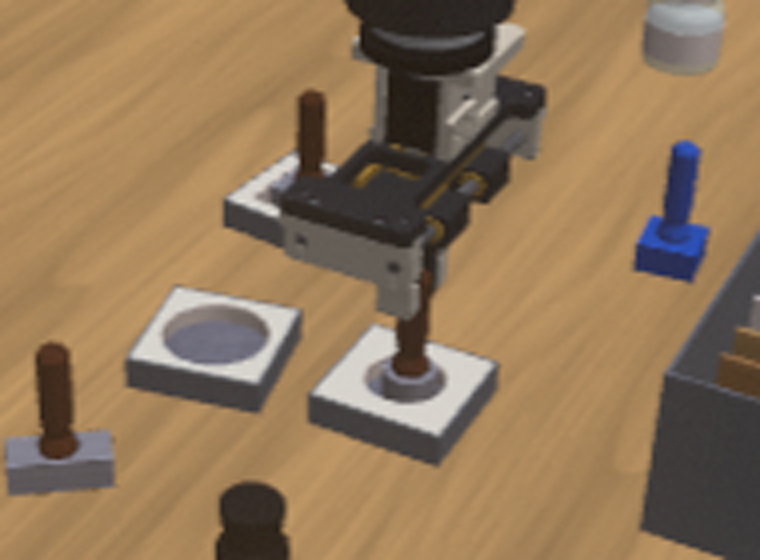

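The small seal sits in the small round recess at (410,380). Next: release it, then the large and the oblong seals.

Run:
```python
from h import *
release("sm"); pick("la",-60); place("la",-60); snap(4)
im=cv2.imread("pics/raw_scene4.png"); cv2.imwrite("pics/c4.png",cv2.resize(im[110:270,150:340],(760,560),interpolation=cv2.INTER_CUBIC))
```

```text
released t 24.52 tcp [591.7   8.1 171. ] F [ 0.4 -0.1 -1.1] w 50.2
at grasp t 27.27 tcp [ 461.  -315.5   49.7] F [-0.1 -0.2  1.1] w 59.8
closed t 28.01 tcp [ 460.2 -315.3   49.1] F [-1.6 -0.8  1.1] w 19.3
lifted t 28.66 tcp [ 460.2 -315.1   60.7] F [ 1.4  0.4 -4.3] w 18.8
above t 32.83 tcp [467.4  -8.6  62.2] F [-0.5  0.2 -4.3] w 19.0
touch cmd z-floor -0.5 f0 -4.3 t 35.58 tcp [467.4  -8.7  57. ] F [-2.7  0.1  4.9] w 18.8
```

View pics/c4.png

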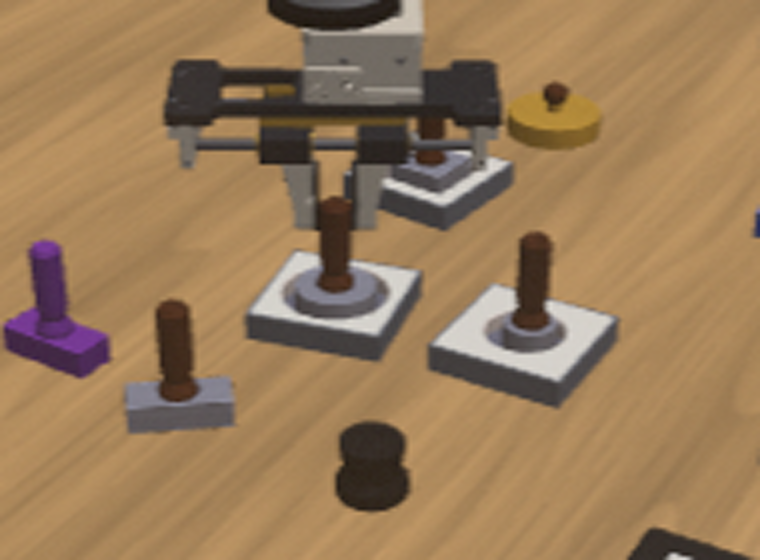

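The large seal is centred in its recess at (335,290); the small one stands upright at (530,325). The oblong seal is next.

Run:
```python
from h import *
release("la"); pick("ob",-60); place("ob",-60); snap(5)
im=cv2.imread("pics/raw_scene5.png"); cv2.imwrite("pics/c5.png",cv2.resize(im[200:340,120:310],(760,560),interpolation=cv2.INTER_CUBIC))
```

```text
released t 37.34 tcp [466.5  -8.8 171.1] F [ 0.6 -0.1 -0.6] w 50.1
at grasp t 39.42 tcp [ 448.2 -154.1   49.6] F [-0.3 -0.8  0.6] w 60.0
closed t 40.16 tcp [ 447.7 -154.1   49.1] F [-0.5  0.2  0.9] w 18.8
lifted t 40.81 tcp [ 447.4 -154.1   60.8] F [ 0.2  0.8 -3. ] w 19.1
above t 44.6 tcp [ 585.8 -337.4   62.3] F [-0.9 -0.1 -2.4] w 18.9
touch cmd z-floor -0.5 f0 -2.4 t 47.35 tcp [ 585.8 -337.5   57.1] F [-1.3 -0.2  3.2] w 18.8
```

View pics/c5.png

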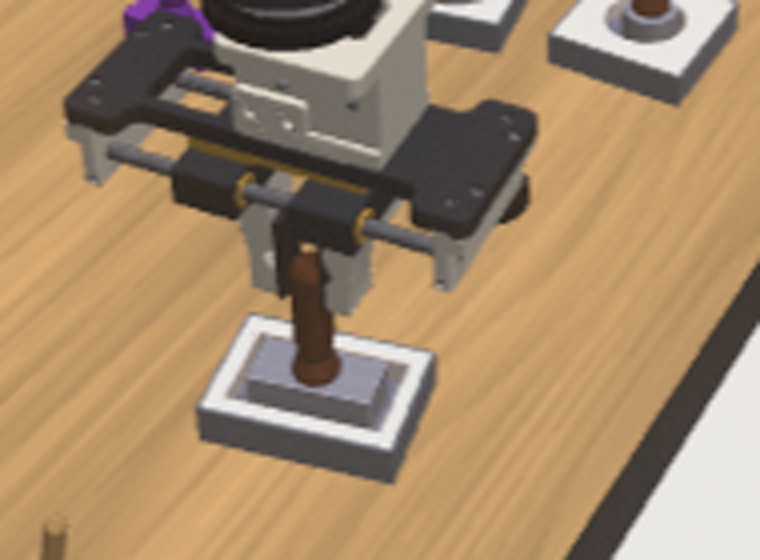

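The oblong die lies inside its recess at (318,380), aligned. I'll release it, move clear and look.

Run:
```python
from h import *
release("ob"); bot.move_joints([1.2,0.36,0.01,0,-1.22,-.29]); bot.pause(.3); st("clear"); snap(6)
a=cv2.imread("pics/raw_top6.png");b=cv2.imread("pics/raw_scene6.png")
cv2.imwrite("pics/c6.png",np.vstack([cv2.resize(a[110:270,80:450],(740,320)),cv2.resize(b[130:330,130:380],(740,280))[:280]]))
for i,n in enumerate([0,6]):
    im=cv2.imread(f"pics/raw_top{n}.png"); h=cv2.cvtColor(im,cv2.COLOR_BGR2HSV).astype(int)
    for nm,(x,y),f in [("weight",(112,220),(h[...,1]>150)&(h[...,2]>70)&(h[...,0]<30)),("loupe",(333,168),h[...,2]<35),("blue",(146,126),(abs(h[...,0]-113)<10)&(h[...,1]>150)),("purple",(323,279),(abs(h[...,0]-140)<10)&(h[...,1]>110))]:
        w=np.zeros_like(f);w[y-22:y+22,x-22:x+22]=1; yy,xx=np.nonzero(f&w); print(n,nm,len(xx),xx.mean().round(2),yy.mean().round(2))
```

```text
released t 49.11 tcp [ 585.  -337.   170.9] F [ 0.1  0.4 -0.7] w 50.1
clear t 52.52 tcp [413.7 534.  201.7] F [-0.7  0.8  0. ] w 49.8
0 weight 751 112.5 219.69
0 loupe 250 332.55 168.4
0 blue 383 145.5 123.94
0 purple 385 322.35 278.23
6 weight 753 112.46 219.76
6 loupe 249 332.57 168.45
6 blue 383 145.53 123.87
6 purple 385 322.35 278.23
```

View pics/c6.png

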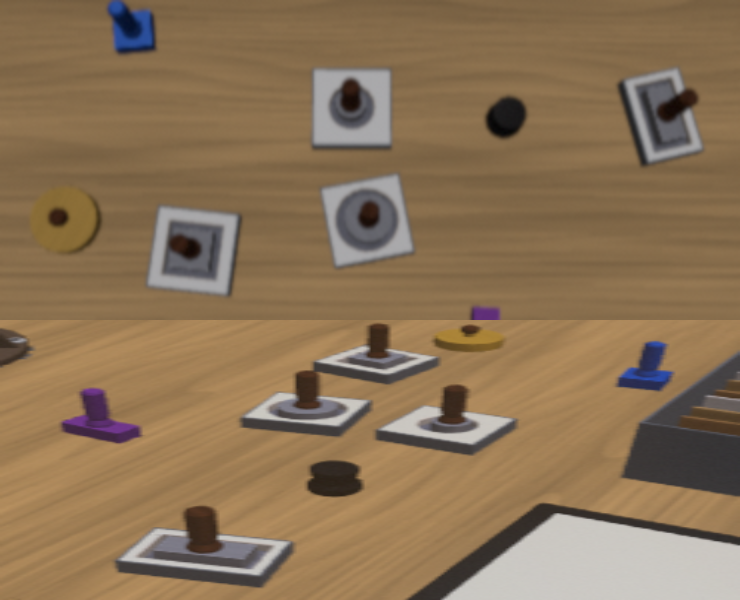

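Both views show all four seals upright in their matching recesses: top crop (192,248), (350,103), (367,217) and (665,113). The weight, loupe and look-alikes haven't moved. I'm handing the job in.

Run:
```python
from plant import bot
print(bot.close_job())
```

```text
the job is handed in; nothing more can be done
None
```

All four seals are in their matching trays (square, small round, large round, oblong), and I handed the job in at about 52.5 s of the 102 s allowed. I gripped each by its handle and lowered it in 0.5 mm steps until it touched. I turned the square and oblong seals to line up with their recesses.

- **Set-down:** each seal touched 0.5 mm below the commanded floor height, with a net upward force of 3 to 5 N, so none was dropped.
- **Final pictures:** after the arm moved clear, both cameras showed every seal upright inside its recess.
- **Other objects:** the paperweight, loupe, blue seal and purple seal moved less than 0.1 pixel between the first and last top pictures.
- **Disagreement:** my first handle-top estimates were 1.5 to 4 mm off the die centres. The first oblong measurement caught only half the die, so I re-measured it. I used the die centres, which lined up with the handles in the scene view.

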